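# Tension a tube rotator's belt by two teeth of its star wheel

## Robot

A 6-joint arm with a two-finger parallel gripper is mounted at the origin on a cart in front of the work surface, level with it; the furniture and walls round the work are solid. World frame = base frame: x ahead of the robot, y to its left, z up, the work surface at z = 0. Lengths are in mm, angles in degrees, forces in N, time in s.
With the tool pointing down it reaches from about 350 to 725 mm from the base axis. Payload 6 kg.
Tool frame: the origin (TCP) lies between the finger pads; the fingertips stand 22 mm ahead of it and the grasp point (between the pads) lies 3 mm ahead of it; z points along the fingers, y is the line along which they close (so a half turn about z gives the same grasp; the last joint's range is limited). The gripper opens to 85 mm and grips with 20 to 120 N. Pads are 22 mm wide; open, the fingers measure 114 mm over their backs; the gripper's body (76 mm by 85 mm) begins 54 mm behind the grasp point. The pads swing forward as they close: fully open they stand 13 mm farther back than shut.
Start: joints at [93.833, 2.303, 4.859, 0, -92.561, -19.12], TCP at [158.162, 578.758, 253.261] pointing down, gripper open.
Joint ranges: [-146.85, 146.85], [-73.84, 115.35], [-62.03, 85.46], [-188.31, 113.3], [-161.28, -10.13], [-171.36, 171.36]. Speed limits (degrees/s): [147.25, 147.25, 172.46, 180, 180, 180].

## Interface

Orientations are given as [roll, pitch, yaw] about the fixed x, y, z axes, in that order (R = Rz(yaw) Ry(pitch) Rx(roll)).
In Python, from plant import * gives the robot as it stands. The module is installed in compiled form; this text tells all that it offers.
- The arm moves only by the shell command python3 -m handwheel 'ROWS'. ROWS is JSON, a list of rows, each a list of 7 numbers: the opening in per cent of the stroke, from 0 (shut) to 100 (fully open), then the shift along the tool's x, y, z in units of 50 mm (1.0 is 50 mm), then the turn, a rotation vector about the tool's x, y, z in units of 6 degrees (1.0 is 6 degrees). In form: [[hand, x, y, z, wx, wy, wz], ...]. A call has 1 to 5 rows; each row is the pose to reach, as a shift and turn from the pose commanded when the call began, along the tool's axes at that moment; what a row does not reach only later rows make up. A row lasts 1/8 s, in which the tool goes at most 62.5 mm and 10.7 degrees, less where a joint would pass 70% of its speed; a pose out of reach is approached as far as the arm can. A call with a gripper value outside its range is refused whole. The fingers move at their own pace and stop on an object; the grip force is fixed at half the most. Time passes only in rows, so rows that repeat a pose let the fingers close. It gives the time, the measured TCP pose, the force, the opening and the grip force at its end, in the units of the state.
- get_obs(): the state, without advancing time (a new reading comes with each control period).
- camera(name): name is "side" or "top"; returns a dict with "img" (400x640x3 uint8, red, green, blue), "z_map" (400x640 float32, mm along the optical axis (not along the pixel's ray), 0 where there is no reading), "K" (3x3 intrinsics, pixels), "D" ([k1, k2, p1, p2, k3] as OpenCV has them; the pictures are not rectified), "extrinsics" (4x4, takes a point from camera to world coordinates). Camera axes: x right, y down, z forward; pixel columns grow to the right and rows downward; lengths in mm; the calibration is good to about 2 mm. A picture is of the moment at which its call begins.
- job_done(): hands the job in; it is judged then, once.
The state is a dict: "time": time; "joint_positions": joint angles; "dq": joint speeds; "joint_torque": joint torques, N m; "tcp_pos": TCP position; "tcp_rot": TCP orientation; "contact_force": force on the tool from outside, world axes, zero at the start; "moment": the same for the moment, N m; "width": opening from 0.0 (shut) to 1.0 (fully open); "grasp_force": force on a finger pad.
Only numpy, scipy, OpenCV 4.12 (cv2) and the standard library are available. Lean on these libraries where they do the work, as an engineer would, in place of code of your own. Each camera call takes 0.05 s, during which the arm holds its last target. There are 200 camera calls.

## Task

The belt of the tube rotator with the orange star wheel is slack: advance that wheel by two teeth, towards the black pointers, pushing it with shut fingers through the slot in the housing's top, one tooth a stroke. The first stroke brings the next orange tooth level with the pointers; then lift right out of the slot, and with a second stroke bring the white tooth level with the pointers and lift out again. Leave the blue wheel of the other rotator alone.

Things in the scene. Friction and masses are not known exactly. Their poses are not given: they have to be found in the camera images.
- orange_unit: Tube rotator to work on: white housing 210 (x) x 100 (y) x 138 mm high, fixed, left or right, turned up to 18 degrees. Origin: centre of the underside. x points away from the robot, from the control panel (orange knob) to the orange tube disc (at x = 120 to 137 mm). Wheel axle along y, at x = 0, z = 70 mm. Starting at -30 degrees, a tooth has its tip at x = -30, z = 122 mm. Fingertips at z about 107 push it well.
- orange_slot (a point): Middle of the index line, level with the top of the housing (138 mm above the bench), at x = 30, y = 0 mm of orange_unit, same axes. The top is 4 mm thick; its open slot is 52 mm wide (y -26 to 26) and runs from 110 mm behind this point (-x) to 34 mm beyond it. Two black pointers on the top, one on each side of the slot, mark the line. A tooth is level with them when it leans 30 degrees to +x.
- orange_wheel (a joint): Orange star wheel below the slot, rad; grows as upper teeth move to +x. 6 radial teeth 60 degrees apart, 8 mm thick, 34 wide, tips 60 from the axle, hub radius 25. At value q they lean -90 (the white one), -30, 30, 90.. degrees + q from upright, + towards +x. Starts within 0.2 of 0; one tooth on is 1.047, two 2.094. Stiff (0.25 N m, about 5 N), stays where left; stops at -0.7 and 3.0.
- blue_wheel (a joint): Blue star wheel of the second rotator, which is built like the first and stands beside it on the other side (left or right, also turned up to 18 degrees); only its wheel, knob and disc are blue instead of orange (the wheel too has one white tooth). Rad, same sense; starts within 0.2 of 0 and is to stay as it is.

How it is judged:
By the outcome, as a careful person would: the job done as asked, in the order asked, and still so for the second after the job is handed in, with the robot touching nothing.
It also fails if it takes over 48 s, if anything falls off the work surface, if the arm or the gripper's body presses on something with over 40 N, if the wrist force passes 120 N, or if a joint passes its speed limit or range.

## Working session

There is one attempt and no reset: what is moved stays moved. The work goes in short steps, Python scripts to look and compute and a shell command to move; the robot and the scene stay as the last step left them, time stands still between calls to the robot, and variables do not carry over. Pictures are saved under pics/ and viewed, at most 10 in all, crops included, and the job is handed in when it is done.

```bash
mkdir -p pics; python3 - <<'E'
from plant import *
import cv2,numpy as np
o=get_obs();print(o)
for n in("top","side"):
    c=camera(n);cv2.imwrite(f"pics/{n}0.png",c["img"][:,:,::-1]);np.savez(f"{n}0.npz",**c)
    print(n,c["K"],c["D"],c["extrinsics"])
E
```

```text
{'time': 0.0, 'joint_positions': array([ 9.38340563e+01,  2.33995718e+00,  4.80247758e+00, -2.77931201e-02,
       -9.25582022e+01, -1.91193432e+01]), 'dq': array([-0.01135516, -0.01392422,  0.07491127,  0.01037006, -0.02842587,
       -0.01470856]), 'joint_torque': array([-1.00230340e-03, -3.68202782e+01,  3.47401285e+01,  6.93206549e+00,
       -5.56052881e-03, -4.44651729e-07]), 'tcp_pos': array([158.01097673, 578.540402  , 252.26318416]), 'tcp_rot': array([ 1.79900502e+02, -5.10346296e-03, -1.52840651e+01]), 'contact_force': array([ 0.95831476, -0.50807925, -0.06325796]), 'moment': array([ 0.01374847, -0.05755494,  0.02818605]), 'grasp_force': 0.0, 'width': 1.002953113075414}
top [[457.48654846   0.         320.27239432]
 [  0.         457.48654846 198.24268234]
 [  0.           0.           1.        ]] [-0.03964602  0.          0.          0.          0.        ] [[ 1.22247658e-02 -9.92379222e-01  1.22613354e-01  4.63030465e+02]
 [-9.99913863e-01 -1.27182000e-02 -3.24242483e-03  3.97621555e+00]
 [ 4.77713620e-03 -1.22563155e-01 -9.92449219e-01  1.08051222e+03]
 [ 0.00000000e+00  0.00000000e+00  0.00000000e+00  1.00000000e+00]]
side [[378.34864777   0.         314.03291586]
 [  0.         378.34864777 202.43145876]
 [  0.           0.           1.        ]] [-0.09017157  0.          0.          0.          0.        ] [[ 9.93745713e-01 -2.57275397e-02  1.08662556e-01  4.80088539e+02]
 [-1.10548208e-01 -3.64046754e-01  9.24796764e-01 -7.80457970e+02]
 [ 1.57655055e-02 -9.31025271e-01 -3.64614035e-01  4.22527230e+02]
 [ 0.00000000e+00  0.00000000e+00  0.00000000e+00  1.00000000e+00]]
```

View pics/top0.png

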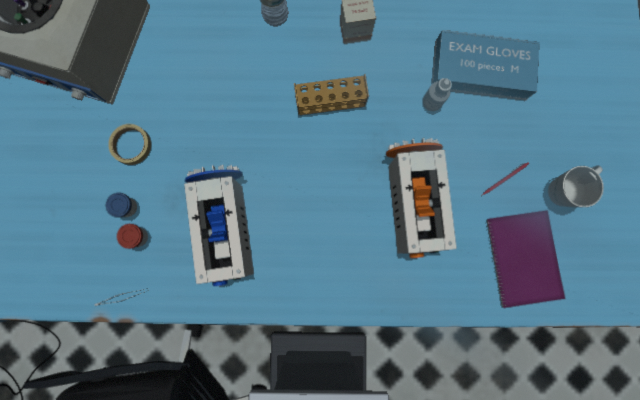

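View pics/side0.png

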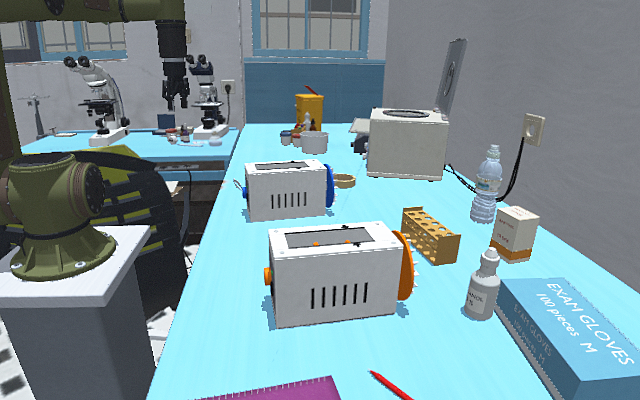

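The top view shows the orange unit on the right, with its top around px (424,195), pointers near row 187 and the white tooth at (424,225). The blue unit is on the left around (215,230). The side view confirms this layout. Next I measure the pose from the housing's top plane.

```bash
cat > h.py <<'E'
import cv2,numpy as np
def world(c):
    K,D,T,z=c["K"],c["D"],c["extrinsics"],c["z_map"]
    v,u=np.mgrid[:400,:640]
    n=cv2.undistortPoints(np.stack([u,v],-1).reshape(-1,1,2).astype(np.float64),K,D).reshape(400,640,2)
    P=np.dstack([n*z[...,None],z])
    W=P@T[:3,:3].T+T[:3,3]; W[z==0]=np.nan
    return W
def plane(c,px,h):
    n=cv2.undistortPoints(np.array(px,float).reshape(-1,1,2),c["K"],c["D"]).reshape(-1,2)
    d=np.c_[n,np.ones(len(n))]@c["extrinsics"][:3,:3].T; o=c["extrinsics"][:3,3]
    return o+d*((h-o[2])/d[:,2])[:,None]
def orient(c,xr=(370,470),yr=(130,270)):
    W=world(c); m=(abs(W[...,2]-138)<6)
    M=np.zeros_like(m); M[yr[0]:yr[1],xr[0]:xr[1]]=1; m&=M
    m=cv2.morphologyEx(m.astype(np.uint8),cv2.MORPH_OPEN,np.ones((3,3)))
    n,l,s,_=cv2.connectedComponentsWithStats(m); m=l==1+np.argmax(s[1:,4])
    v,u=np.nonzero(m)
    P=plane(c,np.c_[u,v],138)[:,:2].astype(np.float32)
    return W,m,cv2.minAreaRect(P),np.median(W[m][:,2])
E
python3 - <<'E'
from h import *
c=dict(np.load("top0.npz"))
W,m,r,z=orient(c);print(r,z,m.sum())
(cx,cy),(w,h),a=r
yaw=a if w>h else a-90
print("yaw",yaw)
R=np.array([[np.cos(np.radians(yaw)),-np.sin(np.radians(yaw))],[np.sin(np.radians(yaw)),np.cos(np.radians(yaw))]])
L=(W[...,:2]-[cx,cy])@R
img=c["img"].astype(int)
hsv=cv2.cvtColor(c["img"],cv2.COLOR_RGB2HSV)
org=(hsv[...,0]<20)&(hsv[...,1]>120)
ins=(abs(L[...,1])<20)
for v in range(150,250):
    u=np.nonzero(ins[v]&(np.arange(640)>380)&(abs(L[v,:,0])<80))[0]
    if len(u): 
        print(v,np.nanmedian(L[v,u,0]).round(1),np.nanmedian(W[v,u,2]).round(1),org[v,u].mean().round(2),img[v,u].mean(0).round(0))
k=(img.max(2)<45)&(abs(abs(L[...,1])-36)<9)&(abs(L[...,0])<80)&(abs(W[...,2]-138)<8)
v,u=np.nonzero(k);P=plane(c,np.c_[u,v],138)[:,:2]; Q=(P-[cx,cy])@R
for s in(1,-1): q=Q[Q[:,1]*s>0];print("ptr",len(q),q.mean(0) if len(q) else 0)
cv2.imwrite("pics/top_crop.png",cv2.resize(c["img"][130:270,370:470,::-1],None,fx=4,fy=4,interpolation=2))
E
```

```text
((577.6669311523438, -219.5347442626953), (210.3724822998047, 99.56082153320312), 5.675941467285156) 138.41813835505548 3112
yaw 5.675941467285156
162 79.9 138.8 0.0 [169. 177. 174.]
163 78.8 139.1 0.0 [170. 178. 174.]
164 77.2 138.7 0.0 [170. 178. 175.]
165 75.4 138.0 0.0 [171. 179. 175.]
166 73.2 138.2 0.0 [171. 179. 175.]
167 71.0 138.1 0.0 [170. 179. 175.]
168 68.9 138.7 0.0 [170. 177. 174.]
169 66.5 138.8 0.0 [160. 167. 164.]
170 65.0 137.8 0.0 [123. 128. 126.]
171 64.1 136.3 0.0 [69. 72. 71.]
174 79.0 4.4 0.0 [14. 16. 19.]
175 76.0 5.3 0.0 [16. 16. 18.]
176 73.7 4.0 0.0 [18. 16. 16.]
177 70.9 9.6 1.0 [66. 37. 19.]
178 57.9 73.7 1.0 [134.  74.  30.]
179 55.6 73.6 1.0 [163.  90.  37.]
180 53.6 73.5 1.0 [166.  91.  36.]
181 51.3 73.7 1.0 [166.  92.  37.]
182 48.7 73.5 1.0 [159.  88.  36.]
183 46.6 74.4 1.0 [160.  89.  36.]
184 44.5 73.2 1.0 [161.  89.  36.]
185 41.8 74.4 1.0 [157.  88.  35.]
186 33.2 119.0 0.94 [143.  78.  32.]
187 30.9 121.0 1.0 [146.  78.  30.]
188 28.6 121.3 1.0 [139.  76.  30.]
189 26.5 120.8 0.94 [114.  61.  24.]
190 25.0 118.6 1.0 [108.  57.  20.]
191 23.3 1
[... 1125 characters left out ...]
.0 [178. 177. 172.]
223 -43.3 75.2 0.0 [170. 169. 164.]
224 -45.3 75.5 0.0 [171. 170. 165.]
225 -47.7 75.6 0.0 [174. 173. 169.]
226 -49.7 75.8 0.0 [176. 176. 170.]
227 -52.1 75.1 0.0 [177. 176. 171.]
228 -54.3 76.1 0.0 [176. 174. 170.]
229 -56.5 76.5 0.0 [166. 166. 162.]
230 -58.5 74.7 0.0 [133. 136. 133.]
231 -59.9 70.5 0.0 [63. 65. 65.]
232 -60.4 6.4 0.0 [23. 24. 24.]
233 -62.7 4.7 0.0 [18. 18. 20.]
234 -65.1 6.2 0.0 [22. 23. 24.]
235 -67.5 7.4 0.0 [26. 27. 28.]
236 -69.8 6.5 0.0 [26. 28. 30.]
237 -72.3 6.8 0.0 [25. 26. 28.]
238 -74.6 6.4 0.0 [41. 41. 42.]
239 -77.0 6.8 0.0 [100. 102. 100.]
240 -78.6 7.2 0.0 [108. 109. 107.]
ptr 5 [30.21969024 31.02734158]
ptr 6 [ 30.56232767 -32.49731837]
```

View pics/top_crop.png

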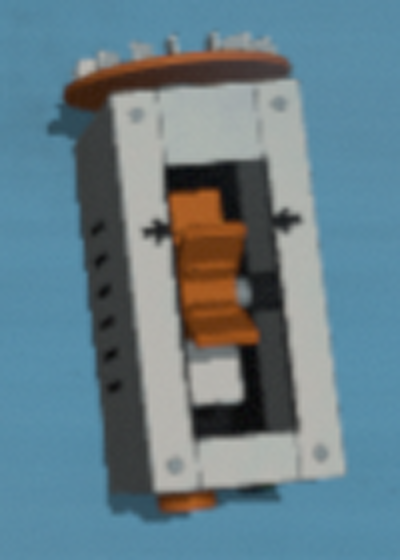

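The picture shows the pose clearly: centre (577.7, -219.5), yaw 5.7°. The pointers come out at x≈30, which agrees. The front tooth tip is at x≈-28 and the white tooth lies level, so q≈0.02. Next is a helper that converts a target pose into row units.

```bash
cat > go.py <<'E'
import sys,numpy as np
from plant import *
from scipy.spatial.transform import Rotation as Ro
C=np.array([577.7,-219.5]);YAW=5.68
def rot(a): a=np.radians(a);return np.array([[np.cos(a),-np.sin(a)],[np.sin(a),np.cos(a)]])
# args: unit x, y (of tool axis), tcp z
o=get_obs();t=np.array([float(a) for a in sys.argv[1:4]])
p=np.r_[C+rot(YAW)@t[:2],t[2]]
R=Ro.from_euler("xyz",o["tcp_rot"],degrees=True);G=Ro.from_euler("xyz",[180,0,YAW],degrees=True)
print("shift",(R.inv().apply(p-o["tcp_pos"])/50).round(3),"turn",(np.degrees((R.inv()*G).as_rotvec())/6).round(3))
print("unit xy",(rot(-YAW)@(o["tcp_pos"][:2]-C)).round(1),"z",o["tcp_pos"][2],o["contact_force"].round(1),o["time"],o["width"])
E
python3 go.py -50 0 253
```

```text
shift [1.1370e+01 1.3541e+01 1.1000e-02] turn [ 1.600e-02  1.000e-03 -3.494e+00]
unit xy [-338.6  835.6] z 252.37241463773202 [ 0.2 -0.7 -1. ] 0.1 1.0011902332977884
```

```bash
python3 -m handwheel '[[0,11.37,13.54,0,0,0,-3.49],[0,11.37,13.54,0,0,0,-3.49],[0,11.37,13.54,0,0,0,-3.49],[0,11.37,13.54,0,0,0,-3.49],[0,11.37,13.54,0,0,0,-3.49]]'; python3 go.py -50 0 253
```

```text
time: 0.72
tcp_pos: [289.2, 293.0, 253.1]
tcp_rot: [-180.0, 0.0, 5.7]
contact_force: [1.7, -0.2, 0.2]
width: 0.001
grasp_force: 0.0
shift [3.7230e+00 1.0772e+01 1.0000e-03] turn [-0.001  0.     0.004]
unit xy [-236.4  538.5] z 253.05966450165374 [ 1.7 -0.2  0.2] 0.725 0.000536226948078828
```

```bash
python3 -m handwheel '[[0,3.72,10.77,0,0,0,0],[0,3.72,10.77,0,0,0,0],[0,3.72,10.77,0,0,0,0],[0,3.72,10.77,0,0,0,0],[0,3.72,10.77,0,0,0,0]]'; python3 go.py -50 0 253
```

```text
time: 1.35
tcp_pos: [419.8, 9.0, 253.4]
tcp_rot: [-180.0, -0.0, 5.7]
contact_force: [1.4, 2.3, 0.1]
width: 0.003
grasp_force: 0.0
shift [1.69  4.861 0.006] turn [-0.005 -0.008 -0.001]
unit xy [-134.5  243. ] z 253.36011252153907 [1.4 2.3 0.1] 1.35 0.002705157509029995
```

```bash
python3 -m handwheel '[[0,1.69,4.86,0,0,0,0],[0,1.69,4.86,0,0,0,0],[0,1.69,4.86,0,0,0,0],[0,1.69,4.86,0,0,0,0],[0,1.69,4.86,0,0,0,0]]';python3 -m handwheel '[[0,0,0,0.8,0,0,0],[0,0,0,1.2,0,0,0],[0,0,0,1.2,0,0,0]]'; python3 go.py -50 0 129
python3 - <<'E'
from plant import *
import cv2,numpy as np
c=camera("side");np.savez("side1.npz",**c);s=c["img"][150:300,230:430,::-1]
d=camera("top");np.savez("top1.npz",**d);t=d["img"][130:280,370:520,::-1]
cv2.imwrite("pics/b1.png",np.hstack([cv2.resize(s,None,fx=2.2,fy=2.2,interpolation=2),cv2.resize(t,None,fx=2.2,fy=2.2,interpolation=2)]))
E
```

```text
time: 1.98
tcp_pos: [527.6, -225.5, 250.5]
tcp_rot: [-179.9, 0.3, 5.4]
contact_force: [0.2, 0.3, -0.1]
width: -0.002
grasp_force: 0.0
time: 2.35
tcp_pos: [526.8, -221.8, 191.9]
tcp_rot: [-180.0, 0.2, 5.7]
contact_force: [0.8, -0.3, 0.9]
width: 0.003
grasp_force: 0.0
shift [0.022 0.056 1.258] turn [-0.005  0.028  0.004]
unit xy [-50.9   2.8] z 191.92771524328165 [ 0.8 -0.3  0.9] 2.35 0.002893701322329443
```

View pics/b1.png

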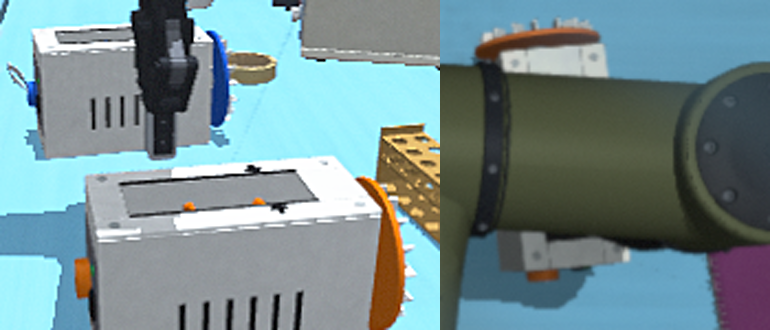

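The crop shows the fingertip at about (162,155), above the slot and clear of it. The tooth tips show at (190,205) and (258,201). I'll measure the fingertip from depth.

```bash
python3 - <<'E'
from h import *
c=dict(np.load("side1.npz"));W=world(c)
a=np.radians(5.68);R=np.array([[np.cos(a),-np.sin(a)],[np.sin(a),np.cos(a)]])
L=(W[...,:2]-[577.7,-219.5])@R
m=(abs(L[...,0]+50)<40)&(abs(L[...,1])<40)&(W[...,2]>150)&(W[...,2]<250)
for z in range(160,215,5):
    k=m&(abs(W[...,2]-z)<2.5)
    if k.sum():print(z,k.sum(),np.percentile(L[k][:,0],[0,5,95,100]).round(1),np.percentile(L[k][:,1],[0,50,100]).round(1))
print("zmin",np.nanmin(W[m][:,2]))
hsv=cv2.cvtColor(c["img"],cv2.COLOR_RGB2HSV);o=(hsv[...,0]<20)&(hsv[...,1]>120)&(abs(L[...,1])<27)&(abs(L[...,0])<75)&(W[...,2]>60)
for v,u in np.argwhere(o):print(v,u,L[v,u].round(1),W[v,u,2].round(1))
E
```

```text
170 14 [-58.7 -57.4 -42.2 -42.2] [-4.  -2.8 -1.2]
175 28 [-60.3 -60.1 -39.5 -38.7] [-9.  -2.8  8.5]
180 37 [-60.3 -60.1 -39.3 -39. ] [-11.8  -8.    8.3]
185 44 [-60.2 -60.2 -39.5 -39.1] [-11.5  -7.8   8.7]
190 45 [-60.3 -60.1 -40.  -39.1] [-11.2  -8.7   8.4]
195 41 [-60.4 -60.2 -39.6 -39.2] [-11.5  -9.    7.9]
200 46 [-60.5 -60.2 -40.5 -39.3] [-11.9  -7.    7.7]
205 42 [-60.3 -60.1 -39.6 -39.3] [-11.7  -9.2   8.7]
210 24 [-61.4 -61.3 -43.  -42.6] [-12.8 -11.1  10.1]
zmin 170.19160646746303
53 336 [ -7.9 -14. ] 427.4
54 336 [ -7.7 -13.4] 426.1
60 336 [-6.3 -9.2] 418.1
124 328 [-15.9 -11.5] 328.9
140 327 [-17.4 -14.3] 305.9
141 327 [-18.6 -19.1] 305.4
142 327 [-18.6 -19.3] 304.0
145 324 [-24.7 -26.1] 301.2
146 322 [-27.6 -26. ] 299.8
147 289 [-74.9 -20.6] 298.7
147 290 [-73.7 -22.9] 299.2
147 291 [-72.7 -25.3] 299.7
156 290 [-68.4  13.3] 276.6
159 317 [-31.4 -11.7] 276.9
240 346 [29.  14.3] 122.8
240 347 [31.2 15.6] 122.0
241 345 [27.1 13.9] 121.2
241 346 [28.1 11.3] 122.4
241 347 [29.4  9.5] 123.2
241 348 [31.7 11.3] 122.1
242 315 [-25.8  16.4] 122.9
242 316 [-24.6  13.6] 124.3
242 317 [-22.8  14. ] 123.9
242 345 [26.7 12.2] 120.2
242 346 [27.4  8.6] 121.9
242 347 [28.6  6.8] 122.8
242 348 [30.2  6.1] 123.0
242 349 [32.9  8.9] 121.3
243 314 [-28.   14.1] 122.4
243 315 [-26.6  12.5] 123.1
243 316 [-25.5   9.7] 124.4
243 317 [-23.4  11.2] 123.5
244 314 [-28.4  12. ] 121.6
244 315 [-27.3   9.2] 122.9
244 316 [-25.8   8.2] 123.4
244 317 [-24.5   6.1] 124.3
244 318 [-22.3   8.2] 123.0
245 314 [-28.8  10.4] 120.6
245 315 [-28.    6.1] 122.7
245 316 [-26.5   4.9] 123.2
245 317 [-31.9 -25.9] 139.7
245 318 [-30.1 -25.4] 139.3
```

Finger x spans -60..-39 in the unit frame and the tips are at z≈170, as expected. Now I enter the slot, then stroke.

```bash
python3 -m handwheel '[[0,0,0.05,0.5,0,0,0],[0,0,0.05,1,0,0,0],[0,0,0.05,1.26,0,0,0],[0,0,0.05,1.26,0,0,0]]'; python3 go.py 0 0 129
```

```text
time: 2.95
tcp_pos: [527.9, -224.9, 130.7]
tcp_rot: [180.0, 0.0, 5.7]
contact_force: [-0.3, 0.2, -0.2]
width: -0.002
grasp_force: 0.0
shift [ 1.002 -0.008  0.033] turn [ 0.004  0.001 -0.001]
unit xy [-50.1  -0.4] z 130.67978505040085 [-0.3  0.2 -0.2] 2.95 -0.0020593188816289084
```

```bash
python3 -m handwheel '[[0,0.2,0,0.03,0,0,0],[0,0.4,0,0.03,0,0,0],[0,0.6,0,0.03,0,0,0],[0,0.8,0,0.03,0,0,0],[0,0.95,0,0.03,0,0,0]]'; python3 -m handwheel '[[0,0.07,0,0,0,0,0],[0,0.07,0,0,0,0,0],[0,0.07,0,0,0,0,0]]'; python3 go.py 5.5 0 129
cat > side.py <<'E'
from plant import *
from h import *
import sys
c=camera("side");W=world(c);n=sys.argv[1]
a=np.radians(5.68);R=np.array([[np.cos(a),-np.sin(a)],[np.sin(a),np.cos(a)]])
L=(W[...,:2]-[577.7,-219.5])@R
z=W[...,2]
m=(abs(L[...,1])<18)&(abs(L[...,0])<75)&(z>85)&(z<134)
hsv=cv2.cvtColor(c["img"],cv2.COLOR_RGB2HSV);o=m&(hsv[...,0]<20)&(hsv[...,1]>120)
w=m&(hsv[...,1]<60)&(hsv[...,2]>110)
for nm,k in(("orange",o),("white",w)):
    if not k.any(): continue
    q,l=cv2.connectedComponents(k.astype(np.uint8))
    for i in range(1,q):
        s=l==i;print(nm,s.sum(),"x",np.percentile(L[s][:,0],[0,50,100]).round(1),"y",np.median(L[s][:,1]).round(1),"z",np.percentile(z[s],[0,50,100]).round(1))
cv2.imwrite(f"pics/{n}.png",cv2.resize(c["img"][210:260,260:400,::-1],None,fx=5,fy=5,interpolation=2))
E
python3 side.py s2
```

```text
time: 3.58
tcp_pos: [575.1, -221.1, 130.7]
tcp_rot: [179.9, 0.1, 5.6]
contact_force: [-6.9, -1.8, 1.5]
width: 0.002
grasp_force: 3.4
time: 3.95
tcp_pos: [578.6, -220.7, 129.9]
tcp_rot: [179.9, 0.0, 5.6]
contact_force: [-5.3, -1.7, 2.2]
width: 0.002
grasp_force: 2.6
shift [ 0.095 -0.025  0.018] turn [ 0.013  0.004 -0.009]
unit xy [ 0.7 -1.3] z 129.9220009094492 [-5.3 -1.7  2.2] 3.95 0.0020891545594845513
orange 18 x [16.5 19.8 23.9] y 5.7 z [125.6 126.8 128.3]
white 4 x [-8.2 -7.7 -7.3] y -6.1 z [130.2 131.6 133.5]
white 1 x [-32.9 -32.9 -32.9] y 15.2 z [118.5 118.5 118.5]
```

View pics/s2.png

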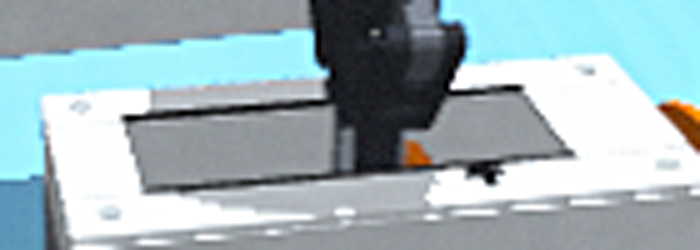

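The picture shows the fingers in the slot with an orange tooth just ahead of them at (415,150). The pointer at (485,170) is still about 10 mm away.

```bash
python3 -m handwheel '[[0,0.07,0,0,0,0,0],[0,0.13,0,0,0,0,0],[0,0.13,0,0,0,0,0],[0,0.13,0,0,0,0,0]]'; python3 go.py 5.5 0 129; python3 side.py s3
```

```text
time: 4.5
tcp_pos: [584.1, -219.9, 128.6]
tcp_rot: [180.0, 0.2, 5.6]
contact_force: [-6.7, -2.5, -0.8]
width: -0.004
grasp_force: 2.4
shift [-0.017 -0.02  -0.008] turn [ 0.003  0.029 -0.011]
unit xy [ 6.4 -1. ] z 128.6055143771116 [-6.7 -2.5 -0.8] 4.5 -0.004145661686688519
orange 14 x [23.2 25.8 29.3] y 8.5 z [122.3 124.1 125.7]
white 11 x [-31.4 -28.8 -25. ] y 11.7 z [118.8 121.5 122.8]
white 2 x [-1.9 -1.8 -1.7] y -6.2 z [130.6 131.3 132.1]
```

```bash
python3 -m handwheel '[[0,0.04,0,0,0,0,0],[0,0.04,0,0,0,0,0],[0,0.04,0,0,0,0,0]]'; python3 go.py 5.5 0 129; python3 side.py s4
```

```text
time: 4.92
tcp_pos: [585.9, -219.5, 128.4]
tcp_rot: [-180.0, 0.2, 5.6]
contact_force: [-6.6, -1.8, -1.2]
width: 0.003
grasp_force: 2.5
shift [-0.054 -0.017 -0.011] turn [-0.     0.034 -0.01 ]
unit xy [ 8.2 -0.8] z 128.43196378337046 [-6.6 -1.8 -1.2] 4.925 0.002753373168617476
orange 12 x [25.5 28.5 33.8] y 10.8 z [119.8 122.8 123.9]
white 3 x [-0.5 -0.3 -0.2] y -7.3 z [130.8 132.8 134. ]
white 14 x [-30.  -27.  -22.8] y 12.2 z [119.4 122.5 124.1]
```

The orange tip is at +28.5 and the white at -27 with equal heights, so the tooth is level with the pointers. I'll back off 5 mm and lift out.

```bash
python3 -m handwheel '[[0,-0.1,0,0,0,0,0],[0,-0.1,0,-0.3,0,0,0],[0,-0.1,0,-1.2,0,0,0],[0,-0.1,0,-1.6,0,0,0],[0,-1.17,0,-1.6,0,0,0]]'; python3 -m handwheel '[[0,0,0,0,0,0,0]]';python3 go.py -50 0 129; python3 side.py s5
```

```text
time: 5.6
tcp_pos: [530.8, -224.5, 210.1]
tcp_rot: [180.0, -0.1, 5.7]
contact_force: [-0.3, -0.8, 1.5]
width: 0.004
grasp_force: 0.0
time: 5.72
tcp_pos: [527.2, -225.1, 210.3]
tcp_rot: [180.0, -0.1, 5.6]
contact_force: [-0.1, -0.3, -0.1]
width: 0.0
grasp_force: 0.0
shift [ 0.012 -0.011  1.627] turn [ 0.003 -0.02  -0.009]
unit xy [-50.8  -0.5] z 210.33028274368806 [-0.1 -0.3 -0.1] 5.725 0.00040499784683145623
orange 14 x [25.1 27.9 33.7] y 11.5 z [120.  122.4 123.9]
white 15 x [-30.  -26.7 -22.8] y 11.8 z [119.4 122.5 124.2]
```

View pics/s5.png

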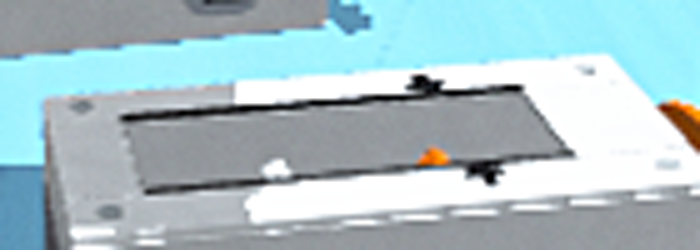

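The picture shows the white tip at (275,168) and an orange tip at (433,157), between the pointers at (425,85) and (485,172). The fingers are out of the slot. Now the second stroke.

```bash
python3 -m handwheel '[[0,0,0,0.5,0,0,0],[0,0,0,1,0,0,0],[0,0,0,1.4,0,0,0],[0,0,0,1.63,0,0,0],[0,0,0,1.63,0,0,0]]'; python3 go.py 5.5 0 129; python3 -m handwheel '[[0,0.2,0,0,0,0,0],[0,0.4,0,0,0,0,0],[0,0.6,0,0,0,0,0],[0,0.8,0,0,0,0,0],[0,1,0,0,0,0,0]]'; python3 -m handwheel '[[0,0.08,0,0,0,0,0],[0,0.08,0,0,0,0,0],[0,0.08,0,0,0,0,0]]'; python3 go.py 8 0 129;python3 side.py s6
```

```text
time: 6.4
tcp_pos: [528.8, -224.8, 126.8]
tcp_rot: [-180.0, 0.1, 5.7]
contact_force: [0.9, 0.8, 0.6]
width: -0.001
grasp_force: 0.0
shift [ 1.094 -0.009 -0.046] turn [-0.     0.011 -0.003]
unit xy [-49.2  -0.4] z 126.75799589221809 [0.9 0.8 0.6] 6.4 -0.0008571436314886167
time: 7.02
tcp_pos: [578.1, -220.8, 128.8]
tcp_rot: [179.9, 0.1, 5.6]
contact_force: [-7.7, -2.8, -0.7]
width: 0.0
grasp_force: 3.6
time: 7.4
tcp_pos: [582.0, -220.3, 127.7]
tcp_rot: [180.0, 0.1, 5.6]
contact_force: [-4.2, -2.5, -0.7]
width: 0.0
grasp_force: 2.0
shift [ 0.076 -0.025 -0.026] turn [ 0.008  0.024 -0.011]
unit xy [ 4.2 -1.3] z 127.68702542886409 [-4.2 -2.5 -0.7] 7.4 0.0002342616868166337
orange 7 x [-33.2 -30.2 -28.3] y 13.2 z [119.1 120.  121.3]
white 18 x [15.2 23.9 28. ] y 8.8 z [121.1 124.9 133. ]
white 5 x [-5.4 -4.6 -3.2] y -5.2 z [130.  131.9 133.1]
```

```bash
python3 -m handwheel '[[0,0.07,0,0,0,0,0],[0,0.07,0,0,0,0,0],[0,0.07,0,0,0,0,0]]'; python3 go.py 8 0 129;python3 side.py s7
```

```text
time: 7.82
tcp_pos: [584.9, -219.9, 127.3]
tcp_rot: [180.0, 0.2, 5.6]
contact_force: [-6.0, -1.7, -0.8]
width: 0.0
grasp_force: 2.4
shift [ 0.017 -0.021 -0.035] turn [ 0.003  0.038 -0.012]
unit xy [ 7.1 -1.1] z 127.2786048449945 [-6.  -1.7 -0.8] 7.825 4.135705046298524e-05
orange 12 x [-30.4 -27.4 -24.9] y 11.3 z [120.1 122.3 123.7]
white 6 x [-1.9 -1.1 -0.1] y -6.5 z [130.7 132.3 133.9]
white 14 x [24.6 27.2 31.8] y 10.7 z [120.8 122.8 124.5]
white 1 x [-23.9 -23.9 -23.9] y 8.8 z [122.8 122.8 122.8]
```

```bash
python3 -m handwheel '[[0,0.015,0,0,0,0,0],[0,0.015,0,0,0,0,0]]'; python3 -m handwheel '[[0,-0.1,0,0,0,0,0],[0,-0.1,0,-0.3,0,0,0],[0,-0.1,0,-1.2,0,0,0],[0,-0.1,0,-2,0,0,0],[0,-2,0,-2.5,0,0,0]]'; python3 -m handwheel '[[0,-2,4,0,0,0,0],[0,-2,4,0,0,0,0],[0,-2,4,0,0,0,0],[0,-2,4,0,0,0,0],[0,-2,4,0,0,0,0]]';python3 go.py 0 0 0; python3 side.py s8
python3 - <<'E'
from plant import *
import cv2,numpy as np
c=camera("top");np.savez("top2.npz",**c);cv2.imwrite("pics/t2.png",cv2.resize(c["img"][130:270,370:470,::-1],None,fx=4,fy=4,interpolation=2))
E
```

```text
time: 8.12
tcp_pos: [585.5, -219.8, 127.2]
tcp_rot: [180.0, 0.3, 5.6]
contact_force: [-6.4, -1.9, -0.9]
width: -0.001
grasp_force: 2.7
time: 8.75
tcp_pos: [524.0, -225.4, 245.2]
tcp_rot: [179.9, -0.1, 5.7]
contact_force: [-1.4, 0.8, 1.0]
width: -0.001
grasp_force: 0.0
time: 9.38
tcp_pos: [441.0, -436.7, 244.7]
tcp_rot: [179.9, -0.1, 5.5]
contact_force: [0.3, 0.2, -0.5]
width: -0.002
grasp_force: 0.0
shift [ 3.129 -4.073  4.892] turn [ 0.015 -0.012 -0.037]
unit xy [-157.5 -202.6] z 244.73621552483368 [ 0.3  0.2 -0.5] 9.375 -0.0024200641770582097
orange 14 x [-30.  -26.8 -24.2] y 12.2 z [119.2 122.8 124.7]
white 15 x [24.2 27.7 32.4] y 12.2 z [118.5 122.4 124.3]
```

View pics/t2.png

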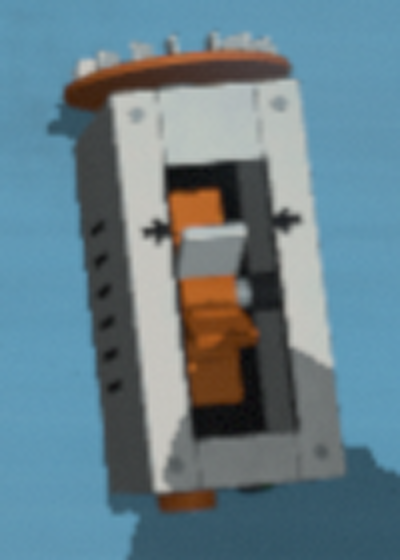

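The top view shows the white tooth's tip at (215,232), level with the pointers at (155,230) and (288,218). The gripper is clear of everything.

```bash
python3 -c "
from plant import *
print(job_done())"
```

```text
the job is handed in; nothing more can be done
None
```

I advanced the orange wheel two teeth in two separate strokes, lifting out of the slot after each; the last picture shows the white tooth level with the pointers, the blue wheel was not touched, and the job is handed in (about 9.5 s of robot time).

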